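# Line up a filter holder with a drift pin and fit its screws

## Robot

A 6-joint arm with a two-finger parallel gripper is mounted at the origin on a cart in front of the work surface, level with it; the furniture and walls round the work are solid. World frame = base frame: x ahead of the robot, y to its left, z up, the work surface at z = 0. Lengths are in mm, angles in degrees, forces in N, time in s.
With the tool pointing down it reaches from about 300 to 850 mm from the base axis. Payload 4.2 kg.
Tool frame: the origin (TCP) lies midway between the tips of the shut fingers; the grasp point (between the pads) lies 19 mm behind it; x points along the fingers, y is the direction in which the jaws open and shut, and the axes are right-handed (so a half turn about x gives the same grasp; the last joint's range is limited). The gripper opens to 91 mm and grips with 3 to 60 N. Pads are 32 mm wide; open, the fingers measure 118 mm over their backs; the gripper's body (76 mm by 178 mm) begins 60 mm behind the grasp point.
Start: joints at [-67.036, 18.312, 89.639, -0, 72.044, -1.146], TCP at [234.887, -524.854, 213.976] pointing down, gripper open.
Joint ranges: [-177.97, 177.97], [-48.28, 115.42], [12.27, 149.76], [-77.06, 257.06], [2.81, 150.46], [-146.56, 146.56]. Speed limits (degrees/s): [147.25, 147.25, 180, 180, 180, 180].

## Interface

Orientations are given as [roll, pitch, yaw] about the fixed x, y, z axes, in that order (R = Rz(yaw) Ry(pitch) Rx(roll)).
In Python, from workcell import * gives the robot as it stands.
- The arm moves only by the shell command python3 -m handwheel 'ROWS' [FORCE]. ROWS is a JSON object of lists of equal length, an entry for each row: "gripper": the closure, from 0 (fully open) to 1 (shut); "offset": the shift along the tool's x, y, z in mm, a list of three; "rot": the turn, a rotation vector about the tool's x, y, z in degrees, a list of three. A call has 1 to 5 rows; each row is the pose to reach, as a shift and turn from the pose commanded when the call began, along the tool's axes at that moment; what a row does not reach only later rows make up. A row lasts 1/12 s, in which the tool goes at most 41.7 mm and 7.16 degrees, less where a joint would pass 70% of its speed; a pose out of reach is approached as far as the arm can. A call with a gripper value outside its range is refused whole. The fingers move at their own pace and stop on an object; FORCE is the grip in N (left out, the last holds). Time passes only in rows, so rows that repeat a pose let the fingers close. It gives the time, the measured TCP pose, the force and the opening at its end, in the units of the state.
- state(): the state, without advancing time (a new reading comes with each control period).
- grab_frame(name): name is "scene" or "top" or "wrist"; returns the picture (480x640x3 uint8, red, green, blue); there is no depth.
- camera_params(name): a dict with "fx", "fy", "cx", "cy" (pixels), "k1" (the pictures are not rectified: a ray, as slopes to the right and down, at radius r is drawn at 1 + k1 r^2 times it, then the intrinsics apply), "position" and "attitude" of the camera in the world; the wrist camera has in their place "hand_eye" (4x4, takes a point from camera to tool coordinates, whose origin is the TCP and whose axes are the tool frame's). Camera axes: x right, y up, looking along -z (the intrinsics and any distortion apply to the point x, -y, -z); pixel columns grow to the right and rows downward; lengths in mm; the calibration is good to about 2 mm. A picture is of the moment at which its call begins: read the wrist's pose just before it. camera_params takes no time and is no camera call.
- job_done(): hands the job in, once; it reports no verdict.
The state is a dict: "time_s": time; "qpos": joint angles; "qvel": joint speeds; "effort": joint torques, N m; "ee_pos": TCP position; "ee_rot": TCP orientation; "force": force on the tool from outside, world axes, zero at the start; "torque": the same for the moment, N m; "gripper_width": finger opening in mm.
Only numpy, scipy, OpenCV 4.12 (cv2) and the standard library are available. Lean on these libraries where they do the work, as an engineer would, in place of code of your own. Each camera call takes 0.05 s, during which the arm holds its last target.

## Task

The cover of the filter holder, and the support plate hidden under it, have slipped round out of line with the base. Take the drift pin from the tool block, feel with it through one of the cover's holes for a hole of the plate, and work plate and cover round until the drift slides fully home in the base without being forced (never more than about 40 N). Then set the two thumb screws fully home in the other two holes, leaving the drift standing in its own and the other things on the desk where they are.

Things in the scene. Friction and masses are not known exactly. Their poses are not given: they have to be found in the camera images.
- filter_base: round steel base of the filter holder, fixed to the desk; flange 124 mm across, top face 46 mm above the desk. Origin: centre of its underside, on the desk; z up. Three vertical through holes, 14 mm across, 30 mm deep, on a circle of radius 45 mm at 0, 120 and 240 degrees from its x axis. A hose barb sticks out 34 mm from its -x side at 31 mm height. On it lie first the support plate, then the cover
- plate_centre (a point): centre of the support plate's underside, on the base's axis. Aluminium, 6 mm thick, twelve 14 mm holes evenly spaced on the same 45 mm circle (any will do); turns only about the base's axis. Its turn is not measured: its nearest holes start up to half a pitch (0.26 rad, 12 mm) from the base's, either way; feel for them, or look down a hole. 3 N sideways at a hole turns it; stays where left
- cover (a joint): turn of the cover against the base (rad, counterclockwise from above; 0 = in line). Steel disc 124 mm across, 8 mm thick, top face 60 mm above the desk, three 14 mm holes on the same circle; in the middle a boss 52 mm across, 6 mm high, with a hose barb up to 48 mm above the disc. Turns only about the base's axis. Starts up to 0.1 rad out of line; as stiff to turn as the plate; stops at 0.5 rad
- base_hole0 (a point): centre of the base's hole 0 (0 degrees) in the base's top face, 46 mm above the desk, 14 mm below the cover's top face
- base_hole1 (a point): the same of the base's hole 1 (120 degrees)
- base_hole2 (a point): the same of the base's hole 2 (240 degrees)
- drift: drift pin of dark steel, upright in the tool block. Origin: centre of the underside of its collar; z up. Below it a round shank 42 mm long: 12.8 mm thick for the upper 26 mm, then tapering to a blunt nose (10 mm thick, 8.4 mm across the flat end). Collar 22 mm across, 4 mm high; above it a hexagonal handle, 16 mm across flats, its corners on the x axis, from 4 to 54 mm above the origin. 0.11 to 0.22 kg
- thumb_screw1: steel thumb screw, upright in the tool block. Origin: centre of the underside of its collar; z up. Below it a shank 10 mm thick and 30 mm long with a chamfered end; it slides in and need not be turned. Collar 24 mm across, 3 mm high; above it a knurled round head 20 mm across, from 3 to 25 mm above the origin. 0.04 to 0.08 kg. Fully home, the collar rests on the cover
- thumb_screw2: a second thumb screw like thumb_screw1, also in the tool block
- tool_block: grey tool block fixed to the desk, 62 (x) x 136 (y) x 50 mm. Origin: centre of its underside; z up. Three holes, 15.5 mm across and 46 mm deep, at y = +42, 0 and -42 mm, hold the drift and the two thumb screws, in any order, collars on its top
- timer: bench timer, 68x64x19 mm, white with three keys; a bystander, origin at the centre of its underside
- notebook: grey notebook, 210x148x12 mm; a bystander, origin at the centre of its underside
- ethanol_bottle: white bottle with red cap, 52 mm across, 124 mm high; a bystander, origin at the centre of its underside
- screwdriver: small screwdriver with red handle, 147 mm long, lying; a bystander, origin at the centre of its underside
- conical_1: conical tube with orange cap, 117 mm long, lying; a bystander, origin at the centre of its underside

How it is judged:
By the outcome, as a careful person would: the job done as asked, in the order asked, and still so for the second after the job is handed in, with the robot touching nothing.
It also fails if it takes over 72 s, if anything falls off the work surface, if the arm or the gripper's body presses on something with over 40 N, if the wrist force passes 120 N, or if a joint passes its speed limit or range.

## Working session

There is one attempt and no reset: what is moved stays moved. The work goes in short steps, Python scripts to look and compute and a shell command to move; the robot and the scene stay as the last step left them, time stands still between calls to the robot, and variables do not carry over. Pictures are saved under pics/ and viewed, and the job is handed in when it is done.

```bash
ls -la; mkdir -p pics
python3 - <<'E'
from workcell import *
import cv2
print(state())
for n in ("scene","top","wrist"):
    print(n,camera_params(n))
    cv2.imwrite(f"pics/{n}0.png",grab_frame(n)[:,:,::-1])
E
```

```text
total 12
drwxr-xr-x  3 agent agent 4096 Dec  6 13:49 .
drwxr-xr-x 23 root  root  4096 Dec  6 13:49 ..
drwxr-xr-x  2 agent agent 4096 Dec  6 13:49 pics
{'time_s': 0.0, 'qpos': array([-6.70358142e+01,  1.83534088e+01,  8.97082038e+01, -8.18459840e-04,
        7.20427321e+01, -1.14731088e+00]), 'qvel': array([-0.0275343 ,  0.02544572,  0.07192296,  0.04359023, -0.03024042,
       -0.00392865]), 'effort': array([-7.34057394e-04, -4.12467849e+01, -2.31972921e+01,  7.27183535e-02,
        4.57396545e-02, -1.42451440e-04]), 'ee_pos': array([ 234.67885931, -524.36727807,  213.09037638]), 'ee_rot': array([-90.72004711,  89.89565239, 113.39170263]), 'force': array([-0.59444755, -0.76754871,  0.12229772]), 'torque': array([ 0.01572022,  0.00378968, -0.01270353]), 'gripper_width': 91.15689876360693}
scene {'fx': 482.01695791939596, 'fy': 482.01695791939596, 'cx': 308.7247245766661, 'cy': 239.44096898628445, 'k1': -0.09841226676554968, 'position': array([-13.42030988, 633.11968086, 773.84051952]), 'attitude': array([  50.17299762,    0.169249  , -139.46904469])}
top {'fx': 560.4985843803989, 'fy': 560.4985843803989, 'cx': 321.0612489560084, 'cy': 233.2963907883563, 'k1': -0.011121599645948726, 'position': array([ 196.0948156 ,  -38.16887534, 1572.15189473]), 'attitude': array([ 13.66379221,   0.22655403, -87.73663013])}
wrist {'fx': 391.0933861669977, 'fy': 391.0933861669977, 'cx': 318.6908097861573, 'cy': 245.6664290390051, 'k1': -0.034391882536635575, 'hand_eye': array([[-7.83958653e-04,  2.45274844e-01, -9.69453267e-01,
        -1.71155051e+02],
       [ 9.99999690e-01,  1.17360937e-04, -7.78967641e-04,
         1.30214756e-01],
       [-7.72852233e-05, -9.69453576e-01, -2.45274860e-01,
        -6.91635475e+01],
       [ 0.00000000e+00,  0.00000000e+00,  0.00000000e+00,
         1.00000000e+00]])}
```

View pics/scene0.png

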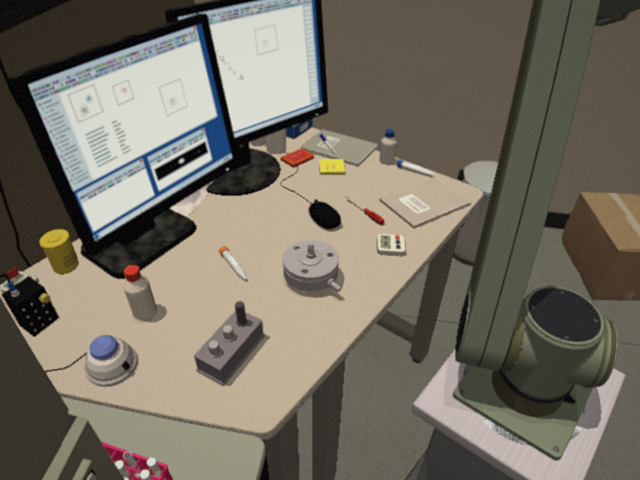

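View pics/top0.png

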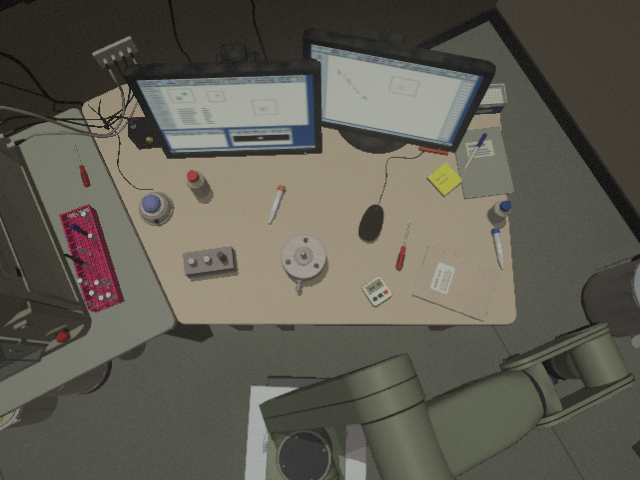

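View pics/wrist0.png

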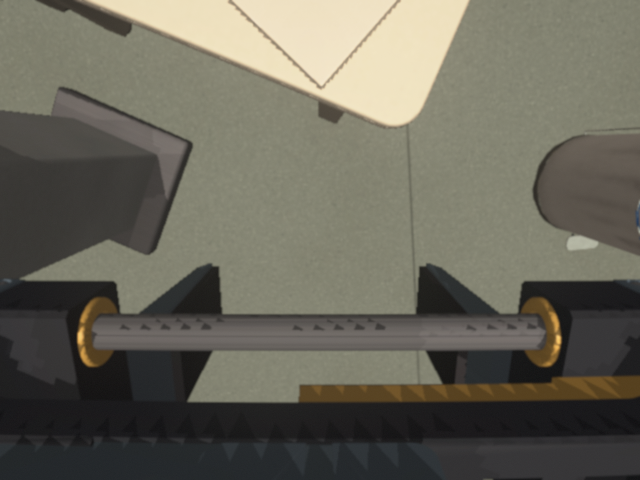

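```bash
cat > h.py <<'E'
import numpy as np, cv2
from scipy.spatial.transform import Rotation as Ro
from workcell import *
def RPY(a): return Ro.from_euler('xyz',a,degrees=True).as_matrix()
def pose(n,st=None):
    p=camera_params(n)
    if n=="wrist":
        st=st or state(); T=np.eye(4);T[:3,:3]=RPY(st['ee_rot']);T[:3,3]=st['ee_pos']
        C=T@p['hand_eye']; return p,C[:3,:3],C[:3,3]
    return p,RPY(p['attitude']),np.array(p['position'])
def unproj(n,u,v,z,st=None):
    p,R,t=pose(n,st)
    d=np.array([(u-p['cx'])/p['fx'],(v-p['cy'])/p['fy']]); s=d.copy()
    for _ in range(20): s=d/(1+p['k1']*(s@s))
    r=R@np.array([s[0],-s[1],-1]); return t+r*(z-t[2])/r[2]
def proj(n,P,st=None):
    p,R,t=pose(n,st); P=np.atleast_2d(P)
    c=(P-t)@R; s=np.c_[c[:,0]/-c[:,2],-c[:,1]/-c[:,2]]
    s=s*(1+p['k1']*(s**2).sum(1))[:,None]
    return np.c_[s[:,0]*p['fx']+p['cx'],s[:,1]*p['fy']+p['cy']]
def crop(src,x0,y0,w,h,k,out):
    im=cv2.imread(src) if isinstance(src,str) else src
    cv2.imwrite(out,cv2.resize(im[y0:y0+h,x0:x0+w],None,fx=k,fy=k,interpolation=cv2.INTER_CUBIC))
def plan(target,yaw_dir=None,st=None):
    "shift in tool axes from the measured tcp to target tcp (world)"
    st=st or state(); return RPY(st['ee_rot']).T@(np.array(target)-st['ee_pos'])
E
python3 - <<'E'
from h import *
crop("pics/top0.png",170,220,180,80,4,"pics/top0a.png")
crop("pics/scene0.png",180,220,180,170,4,"pics/scene0a.png") if 0 else crop("pics/scene0.png",185,225,170,150,4,"pics/scene0a.png")
E
```

```text
(no output)
```

View pics/top0a.png

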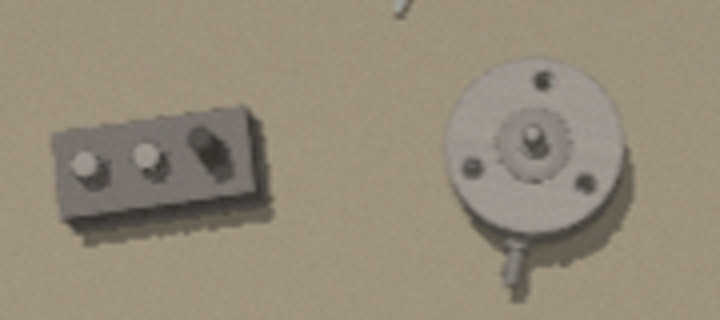

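View pics/scene0a.png

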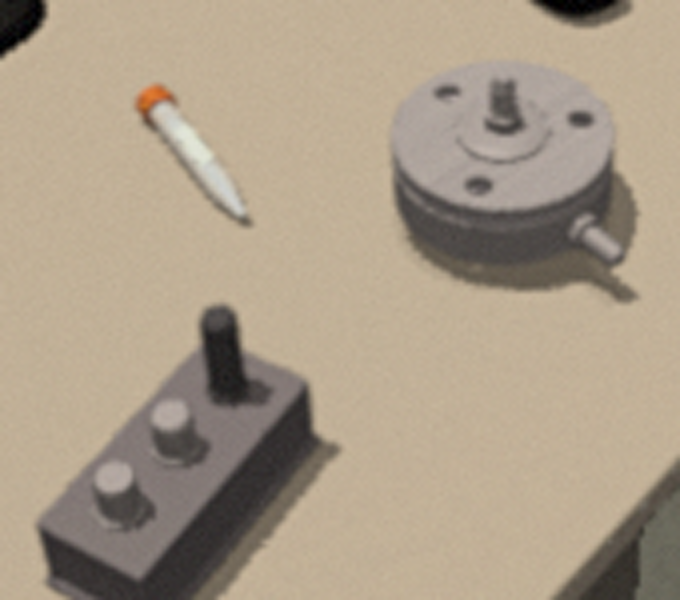

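Run:
```python
from h import *
f=lambda u,v,z:unproj("top",170+u/4,220+v/4,z)[:2].round(1)
for n,u,v,z in [("c1",55,133,50),("c2",245,107,50),("c3",258,193,50),("c4",65,218,50),("s1",87,163,75),("s2",149,156,75),("d",204,138,104),("disc",536,146,60),("h",543,80,60),("h",473,168,60),("h",586,183,60),("barbtip",516,292,31),("boss tip",533,135,108),("timer",0,0,19)]:
    print(n,f(u,v,z))
g=lambda u,v,z:unproj("scene",185+u/4,225+v/4,z)[:2].round(1)
for n,u,v,z in [("s1",115,472,75),("s2",173,412,75),("d",218,316,104),("h",447,92,60),("h",581,119,60),("h",479,186,60),("barbtip",613,252,31),("boss tip",503,85,108)]:
    print(n,g(u,v,z))
s=state();print(RPY(s['ee_rot']).round(3))
```

```text
c1 [494. 361.]
c2 [517.5 230.5]
c3 [457.4 216.9]
c4 [434.8 348.4]
s1 [469.2 330.7]
s2 [475.7 288.9]
d [483.9 246.8]
disc [495.8  26.6]
h [542.5  23.9]
h [478.7  69.1]
h [471.3  -8.8]
barbtip [398.5  36.8]
boss tip [493.6  26.9]
timer [595.7 418.2]
s1 [473.5 331.9]
s2 [479.5 290.8]
d [486.2 251.8]
h [545.4  24.5]
h [473.3  -6.6]
h [481.2  70.9]
barbtip [412.8  40.3]
boss tip [489.   41.9]
[[-0.001  0.409 -0.913]
 [ 0.001 -0.913 -0.409]
 [-1.    -0.001 -0.   ]]
```

```bash
cat >> h.py <<'E'
def go(target,phi,st=None):
    st=st or state(); R=RPY(st['ee_rot']); c,s=np.cos(np.radians(phi)),np.sin(np.radians(phi))
    G=np.array([[0,c,s],[0,s,-c],[-1,0,0]])
    print("off",(R.T@(np.array(target)-st['ee_pos'])).round(1),"rot",Ro.from_matrix(R.T@G).as_rotvec(degrees=True).round(1),"t",round(st['time_s'],2))
E
python3 -c "
from h import *
go([509,1,200],24)"
```

```text
off [  13.8 -367.6 -465. ] rot [-89.9  -0.1   0.1] t 0.15
```

```bash
python3 -m handwheel '{"gripper":[0,0,0,0,0],"offset":[[14,-368,-465],[14,-368,-465],[14,-368,-465],[14,-368,-465],[14,-368,-465]],"rot":[[-90,0,0],[-90,0,0],[-90,0,0],[-90,0,0],[-90,0,0]]}'
python3 -c "
from h import *
go([509,1,200],24)"
```

```text
time_s: 0.57
ee_pos: [331.4, -338.3, 208.8]
ee_rot: [-130.3, 90.0, 109.9]
force: [0.3, -0.1, -0.7]
gripper_width: 90.9
off [   8.9  -14.4 -382.7] rot [-53.8  -0.    0. ] t 0.57
```

```bash
python3 -m handwheel '{"gripper":[0,0,0,0,0],"offset":[[9,-14,-383],[9,-14,-383],[9,-14,-383],[9,-14,-383],[9,-14,-383]],"rot":[[-54,0,0],[-54,0,0],[-54,0,0],[-54,0,0],[-54,0,0]]}'
python3 -c "
from h import *
go([509,1,200],24)"
```

```text
time_s: 0.98
ee_pos: [429.2, -154.2, 204.1]
ee_rot: [30.1, 90.0, -53.9]
force: [0.2, -0.9, 0.4]
gripper_width: 91.1
off [   4.1   95.7 -145.9] rot [-17.9   0.   -0. ] t 0.98
```

```bash
python3 -m handwheel '{"gripper":[0,0,0,0,0],"offset":[[4,96,-146],[4,96,-146],[4,96,-146],[4,96,-146],[4,96,-146]],"rot":[[-18,0,0],[-18,0,0],[-18,0,0],[-18,0,0],[-18,0,0]]}'
python3 -m handwheel '{"gripper":[0,0],"offset":[[0,0,0],[0,0,0]],"rot":[[0,0,0],[0,0,0]]}'
python3 - <<'E'
from h import *
import json
st=state(); json.dump({k:np.asarray(v).tolist() for k,v in st.items()},open("st1.json","w"))
im=grab_frame("wrist")[:,:,::-1]; cv2.imwrite("pics/w1.png",im); go([509,1,200],24,st)
crop(im,180,100,270,220,2.9,"pics/w1a.png")
E
```

```text
time_s: 1.4
ee_pos: [512.1, 3.6, 199.7]
ee_rot: [125.9, 89.8, 59.9]
force: [-0.5, -0.2, 0.3]
gripper_width: 91.4
time_s: 1.57
ee_pos: [509.3, -1.6, 199.7]
ee_rot: [-84.6, 89.9, -150.8]
force: [-0.7, 0.5, -0.0]
gripper_width: 91.1
off [-0.3  0.8 -2.5] rot [-0.2  0.   0.1] t 1.57
```

View pics/w1.png

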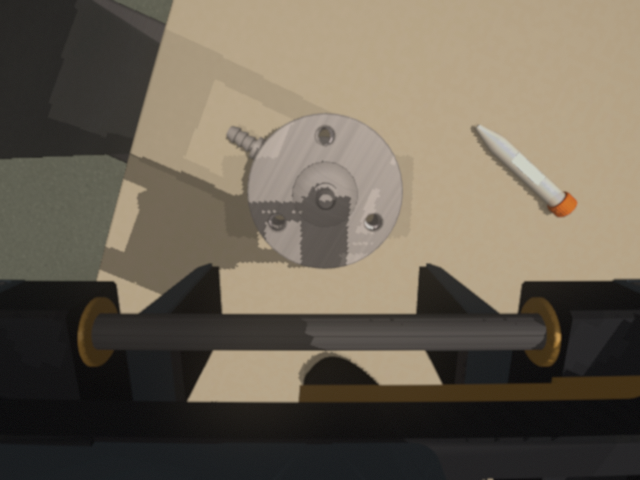

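View pics/w1a.png

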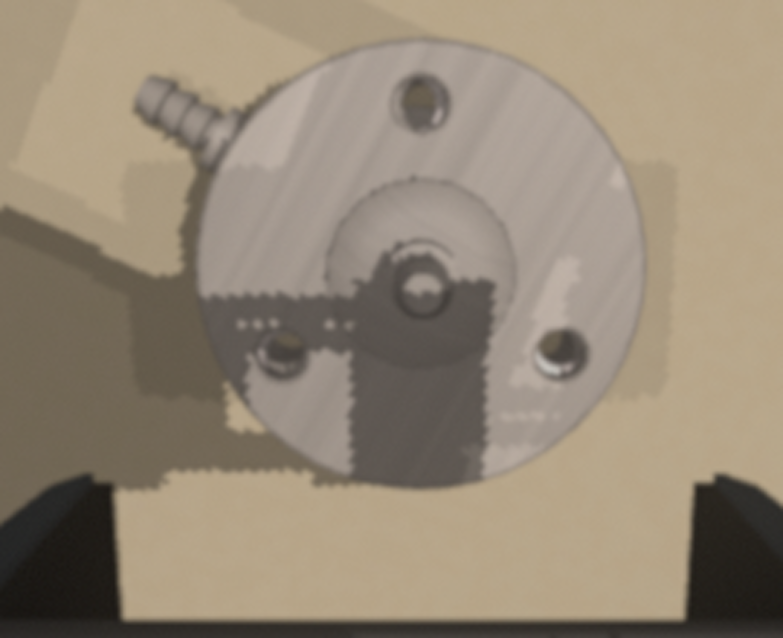

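Run:
```python
from h import *
import json
st={k:np.array(v) for k,v in json.load(open("st1.json")).items()}
f=lambda u,v,z:unproj("wrist",180+u/2.9,100+v/2.9,z,st)[:2]
H=np.array([f(421,101,60),f(283,353,60),f(561,353,60)]);c=H.mean(0)
print(H.round(1),c.round(1),np.linalg.norm(H-c,axis=1).round(1),np.degrees(np.arctan2(*(H-c).T[::-1])).round(1))
print(f(421,263,60).round(1))
for u,v in [(147,92),(228,148)]:
    p=f(u,v,31); d=p-c; print(p.round(1),np.hypot(*d).round(1),np.degrees(np.arctan2(-d[1],-d[0])).round(1))
im=cv2.imread("pics/w1.png")
a=[cv2.resize(im[y-13:y+13,x-13:x+13],(260,260),interpolation=cv2.INTER_CUBIC) for x,y in [(325,135),(277,222),(373,222)]]
cv2.imwrite("pics/w1h.png",np.hstack(a))
```

```text
[[482.7  71.3]
 [475.1  -6.1]
 [545.9  25.2]] [501.2  30.2] [45.2 44.7 45. ] [ 114.3 -125.8   -6.3]
[500.1  32.3]
[409.1  42.7] 92.9 -7.8
[436.5  37.4] 65.1 -6.4
```

View pics/w1h.png

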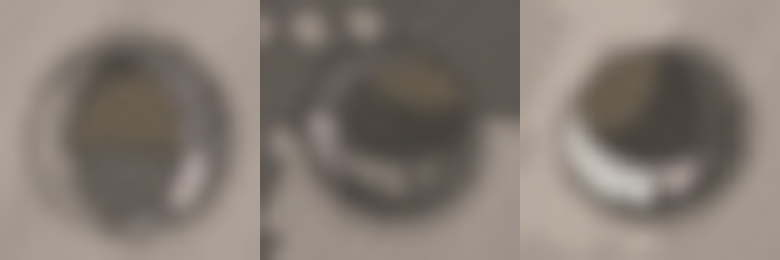

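```bash
cat > fit.py <<'E'
from h import *
import json,sys
from scipy.optimize import minimize
st={k:np.array(v) for k,v in json.load(open("st1.json")).items()}
im=cv2.imread("pics/w1.png"); p,R,t=pose("wrist",st)
k=4
D=[]
for x,y in [(325,135),(277,222),(373,222)]:
    c=cv2.resize(im[y-13:y+13,x-13:x+13],None,fx=k,fy=k,interpolation=cv2.INTER_LINEAR).astype(float)
    m=(c[:,:,2]-c[:,:,0])
    uu,vv=np.meshgrid((np.arange(26*k)+.5)/k-.5+x-13,(np.arange(26*k)+.5)/k-.5+y-13)
    yy,xx=np.mgrid[:26*k,:26*k]; 
    d=np.stack([(uu-p['cx'])/p['fx'],(vv-p['cy'])/p['fy']],-1); s=d.copy()
    for _ in range(10): s=d/(1+p['k1']*(s**2).sum(-1,keepdims=True))
    r=np.concatenate([s[...,:1],-s[...,1:],-np.ones_like(s[...,:1])],-1)@R.T
    D.append((m,r))
def P(r,z): return (t+r*((z-t[2])/r[...,2])[...,None])[...,:2]
def soft(Q,c): return 1/(1+np.exp(-(7-np.hypot(*(Q-c).transpose(2,0,1)))/0.25))
def model(v,i):
    cx,cy,ca,ba,pa=v; r=D[i][1]; c=np.array([cx,cy]); a0=[120,240,0][i]
    h=lambda a:c+45*np.array([np.cos(np.radians(a)),np.sin(np.radians(a))])
    o=1
    for z,a in [(60,ca),(52,ca),(52,pa),(46,pa),(46,ba),(16,ba)]: o=o*soft(P(r,z),h(a+a0))
    return o
if __name__=="__main__":
    for m,_ in D: print(np.percentile(m,[5,50,90,98]))
    T=[(m>22).astype(float) for m,_ in D]
    inn=[soft(P(r,60),np.array([501.2,30.2])+45*np.array([np.cos(np.radians(a-6)),np.sin(np.radians(a-6))]))>.9 for (m,r),a in zip(D,[120,240,0])]
    def cost(v): return sum((((model(v,i)-T[i])**2)*inn[i]).sum() for i in range(3))/inn[0].sum()+0.05*((v[0]-500.9)**2+(v[1]-30.6)**2+(v[2]+6)**2*.5)/4
    res=[]
    for b in np.arange(-13,1,1.5):
        for q in np.arange(-15,15,1.5): res.append((cost([501.2,30.2,-6,b,b+q]),b,b+q))
    res.sort(); out=[]
    for c0,b,q in res[:14]:
        o=minimize(cost,[501.2,30.2,-6,b,q],method="Nelder-Mead",options=dict(maxiter=400)); out.append((o.fun,o.x.round(2)))
    out.sort(key=lambda a:a[0])
    for o in out[:10]: print(o)
    v=out[0][1]
    rows=[np.hstack(T),np.hstack([model(v,i) for i in range(3)])]
    cv2.imwrite("pics/fit.png",cv2.resize((np.vstack(rows)*255).astype(np.uint8),None,fx=2,fy=2))
E
python3 fit.py
```

```text
[12. 19. 21. 24.]
[10. 13. 19. 21.]
[10. 21. 23. 24.]
(np.float64(0.1923937988185513), array([ 5.0048e+02,  3.0970e+01, -6.0000e+00, -1.2150e+01, -3.2000e-01]))
(np.float64(0.19239379882078098), array([ 5.0048e+02,  3.0970e+01, -6.0000e+00, -1.2150e+01, -3.2000e-01]))
(np.float64(0.19239379882693725), array([ 5.0048e+02,  3.0970e+01, -6.0000e+00, -1.2150e+01, -3.2000e-01]))
(np.float64(0.19239379882901225), array([ 5.0048e+02,  3.0970e+01, -6.0000e+00, -1.2150e+01, -3.2000e-01]))
(np.float64(0.19239379883689495), array([ 5.0048e+02,  3.0970e+01, -6.0000e+00, -1.2150e+01, -3.2000e-01]))
(np.float64(0.19239379883893165), array([ 5.0048e+02,  3.0970e+01, -6.0000e+00, -1.2150e+01, -3.2000e-01]))
(np.float64(0.19239379884151536), array([ 5.0048e+02,  3.0970e+01, -6.0000e+00, -1.2150e+01, -3.2000e-01]))
(np.float64(0.1923937988578623), array([ 5.0048e+02,  3.0970e+01, -6.0000e+00, -1.2150e+01, -3.2000e-01]))
(np.float64(0.19239379887291846), array([ 5.0048e+02,  3.0970e+01, -6.0000e+00, -1.2150e+01, -3.2000e-01]))
(np.float64(0.2570116359891813), array([500.6 ,  31.51,  -6.  ,   0.77, -12.95]))
```

```bash
sed -i 's/m=(c\[:,:,2\]-c\[:,:,0\])/c=cv2.GaussianBlur(c,(0,0),2);m=(c[:,:,2]-c[:,:,0])\/c[:,:,2]/; s/m>22/m>0.25/' fit.py; python3 fit.py
python3 - <<'E'
from fit import *
a=np.hstack([m for m,_ in D]); cv2.imwrite("pics/mr.png",cv2.resize(np.clip(a*600,0,255).astype(np.uint8),None,fx=2,fy=2))
b=cv2.imread("pics/fit.png",0); cv2.imwrite("pics/fitb.png",np.vstack([cv2.imread("pics/mr.png",0),b]))
E
```

```text
[0.11080313 0.12255202 0.17249618 0.23454952]
[0.11679745 0.12607522 0.13958798 0.21647558]
[0.08620726 0.12712239 0.15083398 0.22880714]
(np.float64(2.5821743576790996e-21), array([500.9 ,  30.6 ,  -6.  , -10.31, -27.02]))
(np.float64(2.5825273056287227e-21), array([500.9 ,  30.6 ,  -6.  , -11.65, -27.02]))
(np.float64(3.3187993919539493e-21), array([500.9 ,  30.6 ,  -6.  ,  -7.58, -26.96]))
(np.float64(2.225033923040177e-20), array([500.9 ,  30.6 ,  -6.  ,  -2.31,  14.23]))
(np.float64(3.312674859561114e-20), array([500.9 ,  30.6 ,  -6.  ,  -9.01, -26.88]))
(np.float64(5.0027119284521184e-12), array([500.9 ,  30.6 ,  -6.  , -12.97, -28.63]))
(np.float64(5.002711929294642e-12), array([500.9 ,  30.6 ,  -6.  , -11.48, -27.1 ]))
(np.float64(5.002711929295281e-12), array([500.9 ,  30.6 ,  -6.  , -12.97, -27.1 ]))
(np.float64(5.133071992653307e-12), array([500.9 ,  30.6 ,  -6.  , -11.48, -25.57]))
(np.float64(5.133173248375748e-12), array([500.9 ,  30.6 ,  -6.  , -12.97, -25.57]))
```

View pics/fitb.png

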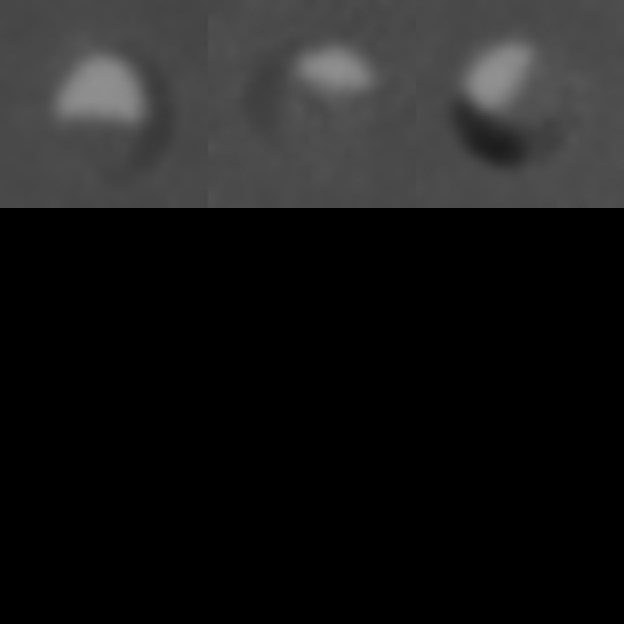

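```bash
python3 - <<'E'
s=open("fit.py").read()
s=s.replace("m>0.25","m>0.175").replace("cx,cy,ca,ba,pa=v;","cx,cy,ca,ba,pa,rb=v;").replace("    return o\n","""    for z in (16,0): o=o/(1+np.exp(-(np.hypot(*(P(r,z)-c).transpose(2,0,1))-rb)/0.25))
    return o
""").replace("b+q])","b+q,45])").replace("-6,b,q]","-6,b,q,45]").replace("b,b+q))","b,b+q))").replace("maxiter=400","maxiter=900")
open("fit.py","w").write(s)
E
python3 fit.py
```

```text
[0.11080313 0.12255202 0.17249618 0.23454952]
[0.11679745 0.12607522 0.13958798 0.21647558]
[0.08620726 0.12712239 0.15083398 0.22880714]
(np.float64(0.0942509838231338), array([501.17,  29.76,  -6.24,  -7.6 ,  -2.28,  45.53]))
(np.float64(0.09425098382648575), array([501.17,  29.76,  -6.24,  -7.6 ,  -2.28,  45.53]))
(np.float64(0.09425098384475608), array([501.17,  29.76,  -6.24,  -7.6 ,  -2.28,  45.53]))
(np.float64(0.09425098385199113), array([501.17,  29.76,  -6.24,  -7.6 ,  -2.28,  45.53]))
(np.float64(0.09425098386539693), array([501.17,  29.76,  -6.24,  -7.6 ,  -2.28,  45.53]))
(np.float64(0.09425098390758536), array([501.17,  29.76,  -6.24,  -7.6 ,  -2.28,  45.53]))
(np.float64(0.09425098398406727), array([501.17,  29.76,  -6.24,  -7.6 ,  -2.28,  45.53]))
(np.float64(0.09425098431766202), array([501.17,  29.76,  -6.24,  -7.6 ,  -2.28,  45.53]))
(np.float64(0.0942509848285325), array([501.17,  29.76,  -6.24,  -7.6 ,  -2.28,  45.53]))
(np.float64(0.16670040645680212), array([501.03,  29.61,  -5.34,  -5.92,  -8.53,  45.68]))
```

View pics/fit.png

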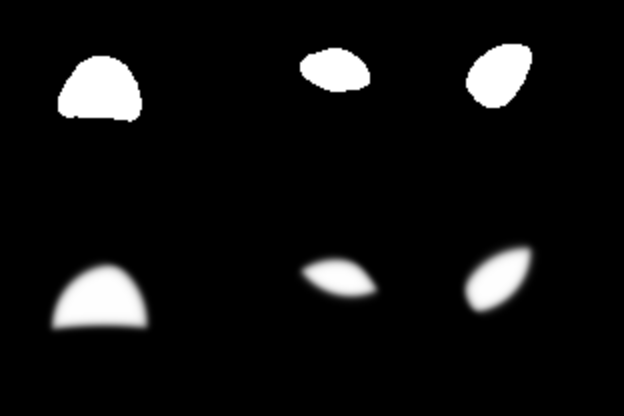

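```bash
python3 -c "
from h import *
go([483,262,200],10)"
```

```text
off [  -0.3   82.4 -252.5] rot [13.7  0.   0.1] t 1.62
```

```bash
python3 -m handwheel '{"gripper":[0,0,0,0,0],"offset":[[0,82,-252],[0,82,-252],[0,82,-252],[0,82,-252],[0,82,-252]],"rot":[[14,0,0],[14,0,0],[14,0,0],[14,0,0],[14,0,0]]}'
python3 -c "
from h import *
go([483,262,200],10)"
```

```text
time_s: 2.03
ee_pos: [489.8, 195.8, 200.5]
ee_rot: [24.6, 90.0, -55.9]
force: [0.4, -0.1, 0.3]
gripper_width: 90.8
off [  0.4   4.3 -66.4] rot [-0.5  0.  -0. ] t 2.03
```

```bash
python3 -m handwheel '{"gripper":[0,0,0,0],"offset":[[0,3,-57],[0,3,-57],[0,3,-57],[0,3,-57]],"rot":[[0,0,0],[0,0,0],[0,0,0],[0,0,0]]}'
python3 - <<'E'
from h import *
import json
st=state(); json.dump({k:np.asarray(v).tolist() for k,v in st.items()},open("st2.json","w"))
im=grab_frame("wrist")[:,:,::-1]; cv2.imwrite("pics/w2.png",im); print(st['ee_pos'],st['ee_rot'])
E
```

```text
time_s: 2.37
ee_pos: [483.4, 251.7, 200.1]
ee_rot: [-19.6, 89.9, -99.9]
force: [0.7, -0.5, 0.1]
gripper_width: 91.3
[483.42849819 251.72911071 200.06518583] [-19.56566153  89.92065254 -99.8525929 ]
```

View pics/w2.png

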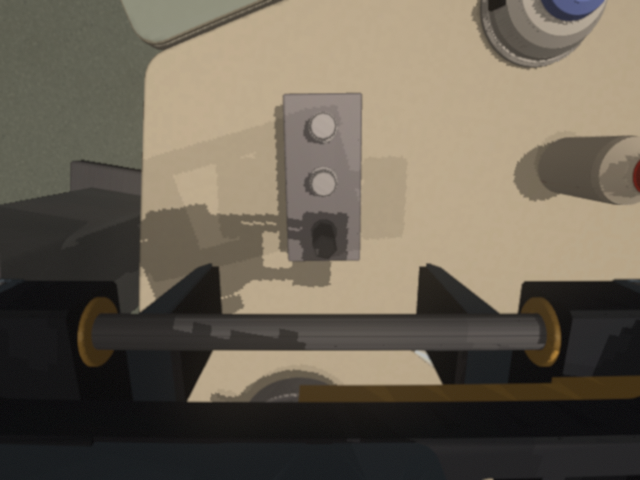

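Run:
```python
from h import *
im=cv2.imread("pics/w2.png")
a=im[90:270,275:370].astype(float); a=np.clip((a/255)**0.6*255,0,255).astype(np.uint8)
b=im[205:265,295:355].astype(float); b=np.clip((b/120)**0.6*255,0,255).astype(np.uint8)
A=cv2.resize(a,None,fx=3.3,fy=3.3,interpolation=cv2.INTER_CUBIC);B=cv2.resize(b,None,fx=8,fy=8,interpolation=cv2.INTER_CUBIC)
C=np.zeros((594,800,3),np.uint8);C[:A.shape[0],:A.shape[1]]=A;C[:480,318:798]=B
cv2.imwrite("pics/w2a.png",C)
```

```text
(no output)
```

View pics/w2a.png

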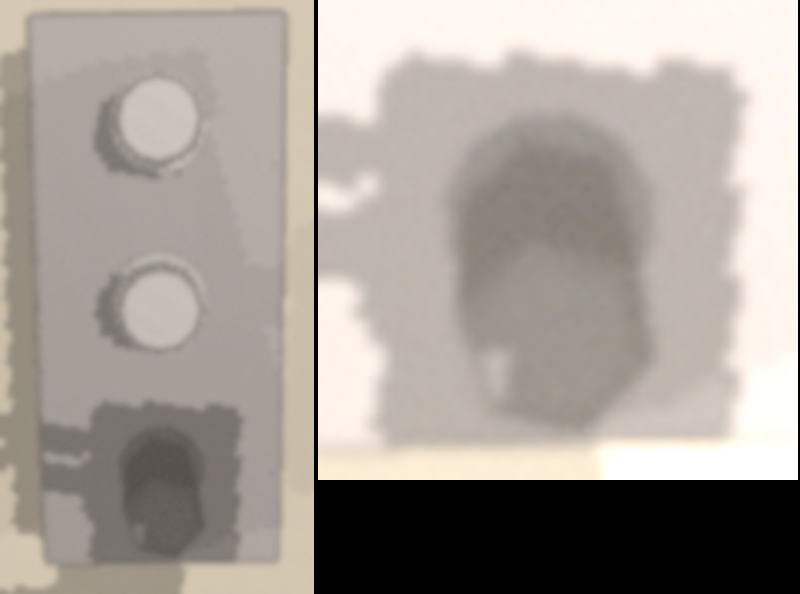

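Run:
```python
from h import *
import json
st={k:np.array(v) for k,v in json.load(open("st2.json")).items()}
f=lambda u,v,z:unproj("wrist",u,v,z,st)[:2]
A=lambda x,y,z:f(275+(x-1.65)/3.3,90+(y-1.65)/3.3,z)
s1=A(158,119,75);s2=A(161,308,75);d=f(295+(557-318-4)/8,205+(335-4)/8,104)
print(s1,s2,d,np.linalg.norm(s1-s2),np.linalg.norm(s2-d))
C=[A(29,14,50),A(285,12,50),A(278,560,50),A(45,560,50)];print(np.round(C,1),np.mean(C,0), [np.linalg.norm(C[i]-C[i-3]).round(1) for i in range(4)])
cols=A(161,465,54);
print("collar centre est",f(295+(550-318-4)/8,205+(213-4)/8,54))
im=cv2.imread("pics/w2.png")
P=[]
for y in (-10,0,10,20,30,40):
    b=np.clip((im[225:265,305:345].astype(float)/120)**.6*255,0,255).astype(np.uint8)
    b=cv2.resize(b,None,fx=6.5,fy=6.5,interpolation=cv2.INTER_CUBIC)
    h=np.array([[d[0]+9.24*np.cos(a),d[1]+9.24*np.sin(a),104] for a in np.radians(y+60*np.arange(6))])
    q=(proj("wrist",h,st)-[305,225]+.5)*6.5
    cv2.polylines(b,[q.round().astype(int)],True,(0,0,255),1); cv2.putText(b,str(y),(5,20),0,.6,(255,0,0),2); P.append(b)
cv2.imwrite("pics/hex.png",np.vstack([np.hstack(P[:3]),np.hstack(P[3:])]))
```

```text
[472.35313784 334.5647497 ] [480.09952433 293.91102424] [487.70716021 252.77217219] 41.385165182517696 41.83636304024544
[[438.5 354.1]
 [497.6 364.7]
 [521.8 233. ]
 [462.3 222.8]] [480.02586262 293.67816691] [np.float64(60.1), np.float64(133.9), np.float64(60.4), np.float64(133.5)]
collar centre est [487.65477756 252.95322916]
```

View pics/hex.png

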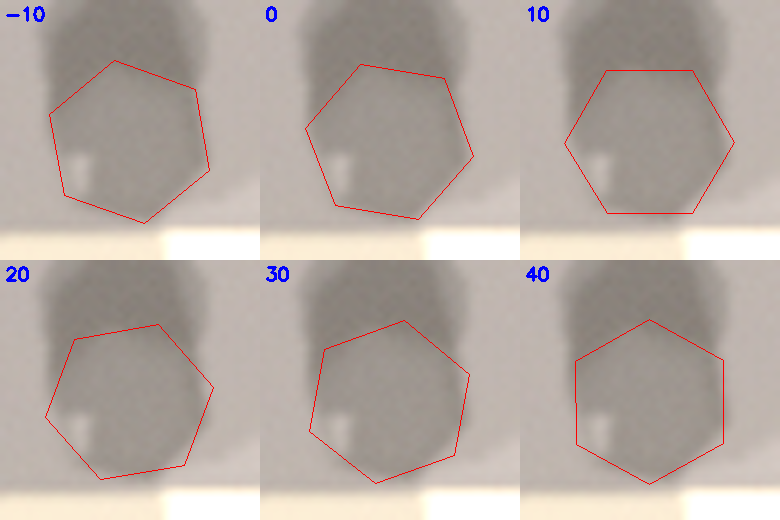

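```bash
python3 -c "
from h import *
go([488,252.5,72],23)"
```

```text
off [128.1   4.7  -0.8] rot [-13.4   0.1   0. ] t 2.42
```

```bash
python3 -m handwheel '{"gripper":[0,0,0,0,0.3],"offset":[[30,5,-1],[60,5,-1],[100,5,-1],[128,5,-1],[128,5,-1]],"rot":[[-7,0,0],[-13.4,0,0],[-13.4,0,0],[-13.4,0,0],[-13.4,0,0]]}' 50
python3 -m handwheel '{"gripper":[0.5,0.6],"offset":[[0,0,0],[0,0,0]],"rot":[[0,0,0],[0,0,0]]}'
python3 - <<'E'
from h import *
im=grab_frame("wrist")[:,:,::-1]; cv2.imwrite("pics/w3.png",im); go([488,252.5,72],23)
E
```

```text
time_s: 2.83
ee_pos: [484.7, 250.4, 67.0]
ee_rot: [-83.6, 89.3, -150.6]
force: [-0.7, 0.1, -0.9]
gripper_width: 87.1
time_s: 3.0
ee_pos: [489.9, 254.3, 74.0]
ee_rot: [87.7, 89.8, 20.7]
force: [0.2, 1.1, 0.6]
gripper_width: 74.6
off [ 2.5 -2.9  1.2] rot [ 0.  -0.  -0.3] t 3.05
```

View pics/w3.png

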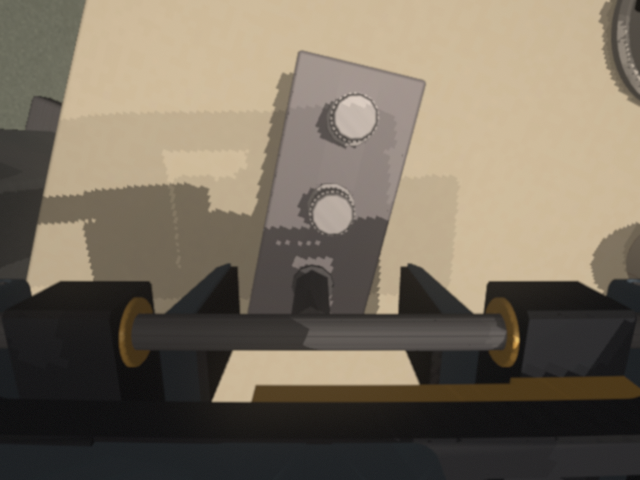

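```bash
python3 -m handwheel '{"gripper":[0.6,0.6,0.6],"offset":[[0,0,0],[0,0,0],[0,0,0]],"rot":[[0,0,0],[0,0,0],[0,0,0]]}'
python3 -c "
from h import *
go([488,252.5,72],23)"
```

```text
time_s: 3.3
ee_pos: [488.9, 255.2, 73.4]
ee_rot: [90.1, 89.9, 23.2]
force: [0.2, 0.7, 0.5]
gripper_width: 50.2
off [ 1.4 -1.9  2.2] rot [ 0.1 -0.  -0.1] t 3.3
```

```bash
python3 -m handwheel '{"gripper":[0.7,0.9,1,1,1],"offset":[[1.5,-2,2],[1.5,-2,2],[1.5,-2,2],[1.5,-2,2],[1.5,-2,2]],"rot":[[0,0,0],[0,0,0],[0,0,0],[0,0,0],[0,0,0]]}' 50
python3 -m handwheel '{"gripper":[1,1,1],"offset":[[0,0,0],[0,0,0],[0,0,0]],"rot":[[0,0,0],[0,0,0],[0,0,0]]}'
```

```text
time_s: 3.72
ee_pos: [487.2, 252.4, 70.6]
ee_rot: [-37.3, 90.0, -104.1]
force: [0.2, -0.3, -0.1]
gripper_width: 16.6
time_s: 3.97
ee_pos: [487.2, 252.4, 70.6]
ee_rot: [-54.9, 90.0, -121.8]
force: [-0.6, -0.1, 0.2]
gripper_width: 15.7
```

```bash
python3 -c "
from h import *
go([481.9,70.4,137],22.5)"
```

```text
off [-66.4 -76.4 165.3] rot [0.6 0.  0. ] t 3.97
```

```bash
python3 -m handwheel '{"gripper":[1,1,1,1,1],"offset":[[-20,0,0],[-50,0,0],[-66,-15,32],[-66,-30,65],[-66,-45,97]],"rot":[[0,0,0],[0,0,0],[0,0,0],[0,0,0],[0,0,0]]}'
python3 -m handwheel '{"gripper":[1,1,1,1,1],"offset":[[0,-14,32],[0,-26,56],[0,-31,68],[0,-31,68],[0,-31,68]],"rot":[[0,0,0],[0,0,0],[0,0,0],[0,0,0],[0,0,0]]}'
python3 -m handwheel '{"gripper":[1,1,1],"offset":[[0,0,0],[0,0,0],[0,0,0]],"rot":[[0,0,0],[0,0,0],[0,0,0]]}'
python3 - <<'E'
from h import *
import json
st=state(); json.dump({k:np.asarray(v).tolist() for k,v in st.items()},open("st3.json","w"))
im=grab_frame("wrist")[:,:,::-1]; cv2.imwrite("pics/w4.png",im); go([481.9,70.4,137],22.5,st); print(st['ee_pos'])
crop(im,220,220,200,150,4,"pics/w4a.png")
E
```

```text
time_s: 4.38
ee_pos: [484.3, 144.8, 137.6]
ee_rot: [72.2, 89.9, 5.5]
force: [1.1, -0.3, -3.1]
gripper_width: 15.6
time_s: 4.8
ee_pos: [482.0, 70.4, 136.4]
ee_rot: [-145.1, 90.0, 147.9]
force: [0.7, 0.1, -2.6]
gripper_width: 15.8
time_s: 5.05
ee_pos: [482.2, 71.7, 136.5]
ee_rot: [-151.0, 90.0, 142.2]
force: [-0.4, -0.5, -2.1]
gripper_width: 15.6
off [-0.5 -0.8  1.1] rot [ 0.7 -0.   0. ] t 5.05
[482.17379067  71.69264748 136.50575201]
```

View pics/w4.png

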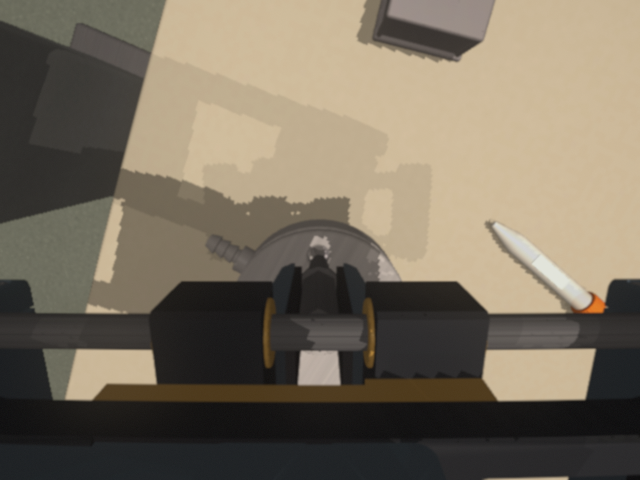

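View pics/w4a.png

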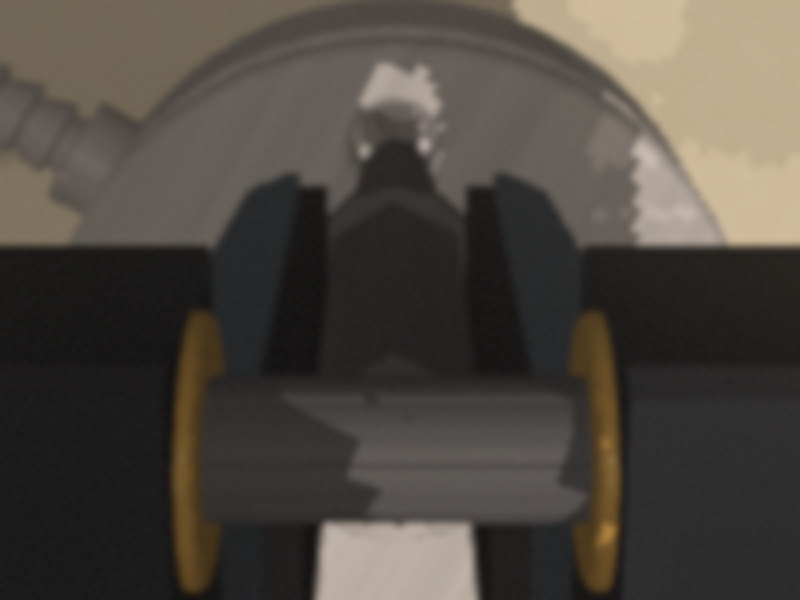

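Run:
```python
from h import *
import json
st={k:np.array(v) for k,v in json.load(open("st3.json")).items()}
R=RPY(st['ee_rot']); e=st['ee_pos']
q=lambda P:((proj("wrist",P,st)-[220,220]+.5)*4).round(0)
print("nose c",q(e+R@[62.6,0,0]),"nose far/near edge",q(e+R@[62.6,0,-4.2]))
c=np.array([501.17,29.76])
h=c+45*np.array([np.cos(np.radians(113.8)),np.sin(np.radians(113.8))])
a=np.radians(np.arange(0,360,30))
print("hole",h,q([*h,60]),"\n",q(np.c_[h[0]+7*np.cos(a),h[1]+7*np.sin(a),a*0+60]))
```

```text
nose c [[395. 163.]] nose far/near edge [[395. 137.]]
hole [483.01046166  70.93318505] [[397. 145.]] 
 [[437. 161.]
 [440. 140.]
 [432. 120.]
 [414. 107.]
 [392. 104.]
 [372. 112.]
 [358. 129.]
 [355. 150.]
 [364. 170.]
 [381. 183.]
 [402. 186.]
 [423. 178.]]
```

```bash
python3 -m handwheel '{"gripper":[1,1,1,1,1],"offset":[[3,-0.8,1.1],[7,-0.8,1.1],[11,-0.8,1.1],[14,-0.8,1.1],[16,-0.8,1.1]],"rot":[[0,0,0],[0,0,0],[0,0,0],[0,0,0],[0,0,0]]}'
python3 -m handwheel '{"gripper":[1,1],"offset":[[1,0,0],[1,0,0]],"rot":[[0,0,0],[0,0,0]]}'
python3 -c "
from h import *
go([481.8,70.4,118],22.5)"
```

```text
time_s: 5.52
ee_pos: [481.5, 69.4, 119.9]
ee_rot: [-100.7, 89.9, -167.5]
force: [0.0, -0.2, -1.6]
gripper_width: 15.2
time_s: 5.68
ee_pos: [481.7, 69.4, 119.3]
ee_rot: [-101.4, 90.0, -168.3]
force: [-0.1, 0.2, -2.4]
gripper_width: 15.6
off [ 1.3  0.5 -0.9] rot [ 0.6 -0.   0. ] t 5.68
```

```bash
python3 -m handwheel '{"gripper":[1,1,1,1,1],"offset":[[1,0,-0.7],[2.5,0,-0.7],[4,0,-0.7],[5.5,0,-0.7],[6.5,0,-0.7]],"rot":[[0,0,0],[0,0,0],[0,0,0],[0,0,0],[0,0,0]]}'
python3 -m handwheel '{"gripper":[1,1],"offset":[[1,0,0],[1,0,0]],"rot":[[0,0,0],[0,0,0]]}'
```

```text
time_s: 6.1
ee_pos: [481.5, 70.1, 112.9]
ee_rot: [-66.0, 90.0, -132.8]
force: [0.2, 0.1, -2.4]
gripper_width: 15.2
time_s: 6.27
ee_pos: [481.4, 70.1, 111.9]
ee_rot: [-93.2, 90.0, -160.0]
force: [0.0, 0.1, -1.4]
gripper_width: 15.5
```

```bash
python3 -m handwheel '{"gripper":[1,1,1],"offset":[[1,0,0],[2,0,0],[2.3,0,0]],"rot":[[0,0,0],[0,0,0],[0,0,0]]}'
python3 -m handwheel '{"gripper":[1,1,1,1,1],"offset":[[0,0.5,0],[0,1,0],[0,1.5,0],[0,2,0],[0,2.5,0]],"rot":[[0,0,0],[0,0,0],[0,0,0],[0,0,0],[0,0,0]]}'
```

```text
time_s: 6.52
ee_pos: [481.5, 70.1, 109.7]
ee_rot: [-120.1, 90.0, 173.0]
force: [-0.7, 0.6, -1.8]
gripper_width: 15.4
time_s: 6.93
ee_pos: [483.0, 70.8, 109.6]
ee_rot: [-93.5, 89.9, -160.4]
force: [-3.2, -0.4, -0.1]
gripper_width: 15.7
```

```bash
python3 -m handwheel '{"gripper":[1,1,1,1,1],"offset":[[0,0.5,0],[0,1,0],[0,1.5,0],[0,1.8,0],[0,1.8,0]],"rot":[[0,0,0],[0,0,0],[0,0,0],[0,0,0],[0,0,0]]}'
python3 -m handwheel '{"gripper":[1,1,1,1,1],"offset":[[0,-0.6,-0.3],[0,-1,-0.3],[1.5,-1,-0.3],[2.5,-1,-0.3],[3.5,-1,-0.3]],"rot":[[0,0,0],[0,0,0],[0,0,0],[0,0,0],[0,0,0]]}'
python3 -c "
from h import *
go([484.0,71.4,106],22.5)"
```

```text
time_s: 7.35
ee_pos: [483.8, 71.3, 109.5]
ee_rot: [-95.5, 89.8, -162.3]
force: [-5.5, -3.1, 1.3]
gripper_width: 15.8
time_s: 7.77
ee_pos: [483.6, 71.5, 106.4]
ee_rot: [-105.1, 89.9, -172.0]
force: [-4.9, -2.2, 2.0]
gripper_width: 15.6
off [0.4 0.3 0.3] rot [ 0.6 -0.   0.1] t 7.77
```

```bash
python3 -m handwheel '{"gripper":[1,1,1,1,1],"offset":[[1,0.2,0],[2,0.4,0],[3,0.4,0],[4,0.4,0],[5,0.4,0]],"rot":[[0,0,0],[0,0,0],[0,0,0],[0,0,0],[0,0,0]]}'
```

```text
time_s: 8.18
ee_pos: [483.9, 71.7, 101.3]
ee_rot: [-107.8, 89.9, -174.7]
force: [-5.5, -2.0, 1.8]
gripper_width: 15.7
```

```bash
python3 -m handwheel '{"gripper":[1,1,1,1,1],"offset":[[1,0,0],[2,0,0],[3,0,0],[4,0,0],[5,0,0]],"rot":[[0,0,0],[0,0,0],[0,0,0],[0,0,0],[0,0,0]]}'
```

```text
time_s: 8.6
ee_pos: [483.9, 71.8, 96.3]
ee_rot: [-108.6, 89.9, -175.5]
force: [-6.0, -2.3, 2.0]
gripper_width: 15.6
```

```bash
python3 -m handwheel '{"gripper":[1,1,1,1,1],"offset":[[1.5,0,0],[3,0,0],[4.5,0,0],[6,0,0],[7,0,0]],"rot":[[0,0,0],[0,0,0],[0,0,0],[0,0,0],[0,0,0]]}'
```

```text
time_s: 9.02
ee_pos: [483.9, 71.8, 89.2]
ee_rot: [-108.4, 89.9, -175.3]
force: [-5.2, -2.0, 2.0]
gripper_width: 15.7
```

```bash
python3 -m handwheel '{"gripper":[1,1,1,1,1],"offset":[[1.5,0,0],[3,0,0],[4.5,0,0],[5.5,0,0],[6.5,0,0]],"rot":[[0,0,0],[0,0,0],[0,0,0],[0,0,0],[0,0,0]]}'
python3 -m handwheel '{"gripper":[1,1,1],"offset":[[0.7,0,0],[1.4,0,0],[1.4,0,0]],"rot":[[0,0,0],[0,0,0],[0,0,0]]}'
```

```text
time_s: 9.43
ee_pos: [483.9, 71.8, 82.8]
ee_rot: [-109.6, 89.9, -176.5]
force: [-5.8, -0.8, 2.1]
gripper_width: 15.4
time_s: 9.68
ee_pos: [483.9, 71.8, 81.3]
ee_rot: [-110.2, 89.9, -177.1]
force: [-5.3, -1.1, 0.7]
gripper_width: 15.2
```

```bash
python3 -m handwheel '{"gripper":[1,1,1,1],"offset":[[0.5,0,0],[1,0,0],[1.3,0,0],[1.3,0,0]],"rot":[[0,0,0],[0,0,0],[0,0,0],[0,0,0]]}'
```

```text
time_s: 10.02
ee_pos: [484.3, 71.9, 80.5]
ee_rot: [-118.7, 89.9, 174.4]
force: [-5.9, -1.7, 4.0]
gripper_width: 15.8
```

```bash
python3 -m handwheel '{"gripper":[1,1,1],"offset":[[0.4,-0.3,0],[0.7,-0.6,0],[0.7,-0.6,0]],"rot":[[0,0,0],[0,0,0],[0,0,0]]}'
```

```text
time_s: 10.27
ee_pos: [484.3, 71.9, 80.5]
ee_rot: [126.3, 90.0, 59.4]
force: [-5.8, -1.1, 8.4]
gripper_width: 15.7
```

```bash
python3 -m handwheel '{"gripper":[1,0.5,0.5,0.5,0.5],"offset":[[-0.8,-0.5,0],[-0.8,-0.5,0],[-0.8,-0.5,0],[-0.8,-0.5,0],[-0.8,-0.5,0]],"rot":[[0,0,0],[0,0,0],[0,0,0],[0,0,0],[0,0,0]]}'
python3 -c "
from h import *
go([478,300,150],10)"
```

```text
time_s: 10.68
ee_pos: [485.0, 71.6, 80.5]
ee_rot: [75.7, 89.9, 8.8]
force: [-0.3, -0.5, -0.6]
gripper_width: 39.6
off [ -69.4   83.4 -212.8] rot [13.1  0.  -0.1] t 10.68
```

```bash
python3 -m handwheel '{"gripper":[0.5,0.5,0.5,0.5,0.5],"offset":[[-25,0,0],[-60,0,0],[-69,13,-33],[-69,27,-68],[-69,40,-103]],"rot":[[0,0,0],[0,0,0],[4,0,0],[8,0,0],[13,0,0]]}'
python3 - <<'E'
from h import *
import json
st=state(); json.dump({k:np.asarray(v).tolist() for k,v in st.items()},open("st4.json","w"))
im=grab_frame("top")[:,:,::-1]; cv2.imwrite("pics/top4.png",im); 
im2=grab_frame("scene")[:,:,::-1]
go([479.8,293.8,110],10)
cv2.imwrite("pics/v4.png",np.hstack([cv2.resize(im[220:300,270:350],None,fx=5,fy=5,interpolation=cv2.INTER_CUBIC),cv2.resize(im2[220:300,270:350],None,fx=5,fy=5,interpolation=cv2.INTER_CUBIC)]))
E
```

```text
time_s: 11.1
ee_pos: [481.6, 183.2, 150.8]
ee_rot: [100.2, 89.7, 20.0]
force: [0.5, -0.0, 0.7]
gripper_width: 45.5
off [  40.1   18.  -105.8] rot [ 0.3 -0.1 -0.2] t 11.2
```

View pics/v4.png

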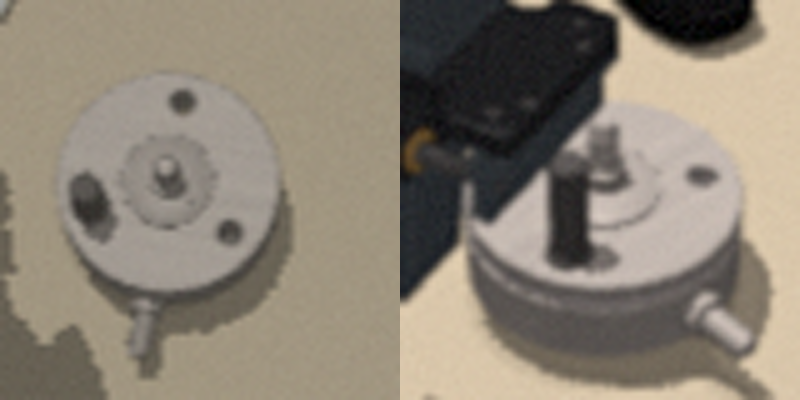

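```bash
python3 -m handwheel '{"gripper":[0.5,0.5,0.5,0.5,0.5],"offset":[[10,7,-40],[20,14,-80],[30,18,-106],[40,18,-106],[40,18,-106]],"rot":[[0,0,0],[0,0,0],[0,0,0],[0,0,0],[0,0,0]]}'
python3 -m handwheel '{"gripper":[0.5,0.5],"offset":[[0,0,0],[0,0,0]],"rot":[[0,0,0],[0,0,0]]}'
python3 -c "
from h import *
go([479.8,293.8,57],10)"
```

```text
time_s: 11.62
ee_pos: [478.1, 289.2, 106.9]
ee_rot: [-61.7, 89.8, -141.4]
force: [-0.7, -0.4, 0.4]
gripper_width: 44.9
time_s: 11.78
ee_pos: [479.6, 288.1, 109.5]
ee_rot: [28.7, 90.0, -51.3]
force: [0.1, -0.4, 0.1]
gripper_width: 45.9
off [52.5  1.2 -5.6] rot [ 0.1  0.  -0. ] t 11.78
```

```bash
python3 -m handwheel '{"gripper":[0.5,0.5,0.5,0.5,0.5],"offset":[[10,1.2,-5.6],[30,1.2,-5.6],[48,1.2,-5.6],[51,1.2,-5.6],[51,1.2,-5.6]],"rot":[[0,0,0],[0,0,0],[0,0,0],[0,0,0],[0,0,0]]}'
python3 -c "
from h import *
go([479.8,293.8,57],10)"
```

```text
time_s: 12.2
ee_pos: [478.9, 294.1, 57.2]
ee_rot: [-67.7, 89.9, -147.7]
force: [-0.4, -0.3, 0.8]
gripper_width: 45.5
off [0.2 0.8 0.5] rot [0.1 0.1 0.1] t 12.2
```

```bash
python3 -m handwheel '{"gripper":[0.8,1,1,1,1],"offset":[[0,0.5,0],[0,0.5,0],[0,0.5,0],[0,0.5,0],[0,0.5,0]],"rot":[[0,0,0],[0,0,0],[0,0,0],[0,0,0],[0,0,0]]}' 40
python3 -m handwheel '{"gripper":[1],"offset":[[0,0,0]],"rot":[[0,0,0]]}'
python3 -c "
from h import *
go([473.7,-5.9,120],-37.6)"
```

```text
time_s: 12.62
ee_pos: [480.3, 295.3, 59.0]
ee_rot: [106.1, 89.9, 26.2]
force: [0.8, -0.1, 1.6]
gripper_width: 18.3
time_s: 12.7
ee_pos: [480.3, 295.3, 59.0]
ee_rot: [104.5, 89.9, 24.6]
force: [-0.3, -1.1, 3.6]
gripper_width: 18.0
off [-61.2 -59.4 295.4] rot [47.7 -0.  -0.1] t 12.7
```

```bash
python3 -m handwheel '{"gripper":[1,1,1,1,1],"offset":[[-25,0,0],[-60,0,0],[-95,0,0],[-112,-6,32],[-112,-14,70]],"rot":[[0,0,0],[0,0,0],[0,0,0],[6,0,0],[13,0,0]]}'
python3 - <<'E'
from h import *
im=grab_frame("wrist")[:,:,::-1]; cv2.imwrite("pics/w5.png",im)
go([473.7,-5.9,170],-37.6)
crop(im,200,200,240,180,3,"pics/w5a.png")
E
```

```text
time_s: 13.12
ee_pos: [481.4, 226.0, 174.7]
ee_rot: [118.5, 89.4, 25.5]
force: [2.3, -0.3, -1.0]
gripper_width: 18.0
off [  3.5   8.6 223.2] rot [34.2  0.2 -0.3] t 13.17
```

View pics/w5a.png

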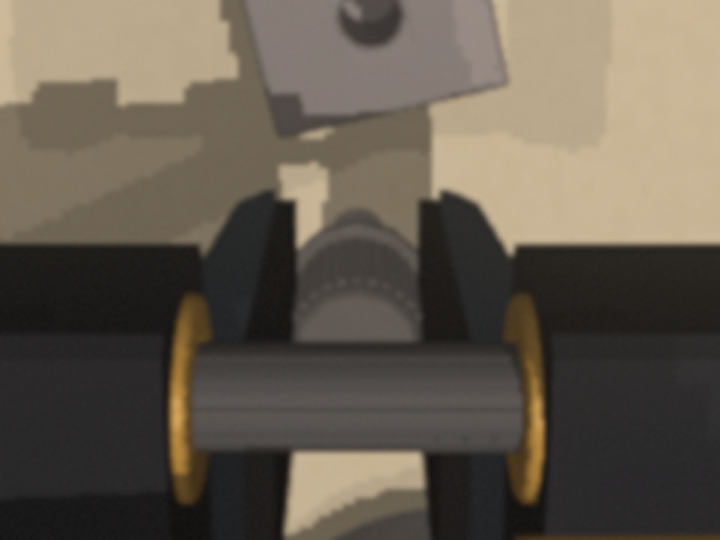

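Run:
```python
from h import *
p=camera_params("wrist");H=np.linalg.inv(p['hand_eye'])
def q(P):
    c=H[:3,:3]@np.array(P)+H[:3,3]; s=np.array([c[0]/-c[2],-c[1]/-c[2]]); s*=1+p['k1']*(s@s)
    return ((s*p['fx']+[p['cx'],p['cy']]-[200,200]+.5)*3).round(0)
print("collar far edge",q([6,0,-12]),"head top far edge",q([-16,0,-10]),"head l/r",q([-16,-10,0]),q([-16,10,0]))
for dz in (-20,-10,-5,5): print(dz,q([6,0,-12+dz]),q([-16,0,-10+dz]))
```

```text
collar far edge [355. 211.] head top far edge [355. 273.] head l/r [285. 339.] [425. 339.]
-20 [355.  88.] [355. 135.]
-10 [355. 150.] [355. 205.]
-5 [355. 181.] [355. 239.]
5 [355. 241.] [355. 306.]
```

```bash
python3 -m handwheel '{"gripper":[1,1,1,1,1],"offset":[[4,9,40],[4,9,80],[4,9,120],[4,9,160],[4,9,200]],"rot":[[7,0,0],[14,0,0],[21,0,0],[28,0,0],[34,0,0]]}'
python3 -c "
from h import *
go([473.7,-5.9,115],-37.6)"
```

```text
time_s: 13.58
ee_pos: [476.6, 21.9, 165.9]
ee_rot: [-39.1, 90.0, -166.3]
force: [0.6, 0.2, -0.5]
gripper_width: 18.3
off [50.9 14.5 24. ] rot [0.5 0.  0. ] t 13.58
```

```bash
python3 -m handwheel '{"gripper":[1,1,1,1,1],"offset":[[0,14,20],[25,14.5,21],[48,14.5,21],[50,14.5,21],[50,14.5,21]],"rot":[[0.5,0,0],[0.5,0,0],[0.5,0,0],[0.5,0,0],[0.5,0,0]]}'
python3 -m handwheel '{"gripper":[1,1],"offset":[[0,0,0],[0,0,0]],"rot":[[0,0,0],[0,0,0]]}'
python3 - <<'E'
from h import *
st=state();im=grab_frame("wrist")[:,:,::-1]; cv2.imwrite("pics/w6.png",im)
go([473.7,-5.9,115],-37.6,st)
crop(im,200,160,240,180,3,"pics/w6a.png")
c=np.array([501.17,29.76]);h=c+45*np.array([np.cos(np.radians(232.4)),np.sin(np.radians(232.4))])
print(h,((proj("wrist",[*h,60],st)-[200,160]+.5)*3).round(), ((proj("wrist",st['ee_pos']+[0,0,-39],st)-[200,160]+.5)*3).round())
E
```

```text
time_s: 14.0
ee_pos: [475.2, -1.9, 115.1]
ee_rot: [-53.8, 89.8, 178.9]
force: [0.5, -0.2, 0.0]
gripper_width: 18.6
time_s: 14.17
ee_pos: [477.5, -1.6, 117.4]
ee_rot: [124.3, 89.9, -3.0]
force: [0.0, -0.4, -0.8]
gripper_width: 18.3
off [ 2.4 -0.4  5.7] rot [ 0.3 -0.1 -0.1] t 14.17
[473.71346762  -5.89303395] [[353. 339.]] [[355. 340.]]
```

View pics/w6a.png

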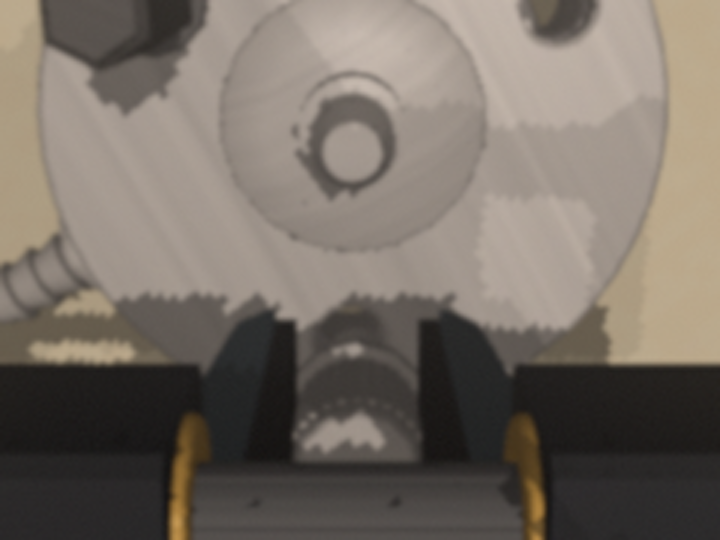

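```bash
python3 -m handwheel '{"gripper":[1,1,1,1,1],"offset":[[0,-0.4,5.2],[0,-0.4,5.2],[6,-0.4,5.2],[12,-0.4,5.2],[12,-0.4,5.2]],"rot":[[0,0,0],[0,0,0],[0,0,0],[0,0,0],[0,0,0]]}'
python3 -c "
from h import *
go([473.7,-5.9,69],-37.6)"
```

```text
time_s: 14.63
ee_pos: [472.0, -5.8, 102.9]
ee_rot: [-52.3, 89.9, -179.7]
force: [0.2, 1.0, -0.6]
gripper_width: 17.9
off [33.9  1.5 -1. ] rot [0.2 0.1 0.1] t 14.63
```

```bash
python3 -m handwheel '{"gripper":[1,1,1,1],"offset":[[0,0.5,0],[3,0.5,0],[7,0.5,0],[9,0.5,0]],"rot":[[0,0,0],[0,0,0],[0,0,0],[0,0,0]]}'
python3 -c "
from h import *
go([473.7,-5.9,69],-37.6)"
```

```text
time_s: 14.97
ee_pos: [473.2, -6.1, 94.7]
ee_rot: [-45.3, 90.0, -172.7]
force: [0.3, -0.1, -0.3]
gripper_width: 18.4
off [25.7  0.3 -0.5] rot [0.2 0.  0. ] t 14.97
```

```bash
python3 -m handwheel '{"gripper":[1,1,1,1,1],"offset":[[2.5,0.2,-0.3],[5,0.2,-0.3],[8,0.2,-0.3],[11,0.2,-0.3],[14,0.2,-0.3]],"rot":[[0,0,0],[0,0,0],[0,0,0],[0,0,0],[0,0,0]]}'
```

```text
time_s: 15.38
ee_pos: [473.7, -6.0, 80.9]
ee_rot: [48.2, 90.0, -79.2]
force: [1.3, -0.2, -0.6]
gripper_width: 18.1
```

Tip now at about z = 42, inside the base hole. Continue.

```bash
python3 -m handwheel '{"gripper":[1,1,1,1,1],"offset":[[2.5,0,0],[5,0,0],[7.5,0,0],[9.5,0,0],[10.5,0,0]],"rot":[[0,0,0],[0,0,0],[0,0,0],[0,0,0],[0,0,0]]}'
python3 -m handwheel '{"gripper":[1,1,1],"offset":[[0.7,0,0],[1.4,0,0],[1.4,0,0]],"rot":[[0,0,0],[0,0,0],[0,0,0]]}'
```

```text
time_s: 15.8
ee_pos: [473.6, -6.0, 70.4]
ee_rot: [-41.3, 90.0, -168.7]
force: [0.5, -0.0, -0.6]
gripper_width: 18.2
time_s: 16.05
ee_pos: [473.7, -6.0, 69.3]
ee_rot: [57.6, 90.0, -69.8]
force: [0.3, 0.5, 0.4]
gripper_width: 18.0
```

```bash
python3 -m handwheel '{"gripper":[1,1,1,1],"offset":[[0.6,0,0],[1.2,0,0],[1.8,0,0],[1.8,0,0]],"rot":[[0,0,0],[0,0,0],[0,0,0],[0,0,0]]}'
```

```text
time_s: 16.38
ee_pos: [474.0, -6.1, 68.9]
ee_rot: [115.9, 89.9, -11.5]
force: [-2.1, -0.2, 10.6]
gripper_width: 18.1
```

```bash
python3 -m handwheel '{"gripper":[0.5,0.5,0.5,0.5,0.5],"offset":[[-1,0,0],[-1,0,0],[-1,0,0],[-1,0,0],[-15,0,0]],"rot":[[0,0,0],[0,0,0],[0,0,0],[0,0,0],[0,0,0]]}'
python3 -c "
from h import *
go([472.4,335,150],10)"
```

```text
time_s: 16.8
ee_pos: [471.7, -6.0, 80.5]
ee_rot: [-53.7, 89.7, 179.0]
force: [-0.2, -0.5, -0.9]
gripper_width: 44.8
off [ -69.4 -206.7 -271.2] rot [-47.4   0.1   0.3] t 16.8
```

```bash
python3 -m handwheel '{"gripper":[0.5,0.5,0.5,0.5,0.5],"offset":[[-35,0,0],[-69,0,0],[-69,-23,-30],[-69,-46,-60],[-69,-69,-90]],"rot":[[0,0,0],[-3,0,0],[-10,0,0],[-17,0,0],[-24,0,0]]}'
python3 - <<'E'
from h import *
im=grab_frame("wrist")[:,:,::-1]; cv2.imwrite("pics/w7.png",im)
go([472.4,335,150],10)
E
```

```text
time_s: 17.22
ee_pos: [473.8, 108.3, 152.2]
ee_rot: [113.6, 89.9, 10.4]
force: [0.7, -0.8, 0.0]
gripper_width: 45.9
off [   3.1  -49.6 -214.6] rot [-22.7  -0.3  -0.1] t 17.27
```

View pics/w7.png

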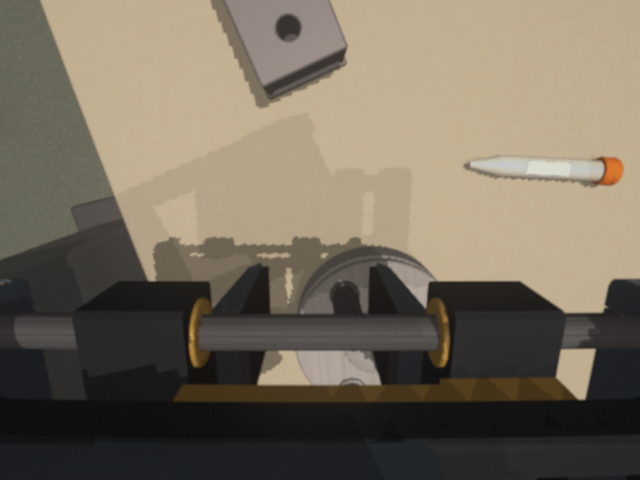

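```bash
python3 -m handwheel '{"gripper":[0.5,0.5,0.5,0.5,0.5],"offset":[[0,-10,-39],[10,-20,-78],[20,-30,-117],[30,-40,-156],[40,-47,-195]],"rot":[[-6,0,0],[-12,0,0],[-18,0,0],[-22.7,0,0],[-22.7,0,0]]}'
python3 -m handwheel '{"gripper":[0.5,0.5],"offset":[[0,0,0],[0,0,0]],"rot":[[0,0,0],[0,0,0]]}'
python3 -c "
from h import *
go([472.4,335,57],10)"
```

```text
time_s: 17.68
ee_pos: [472.0, 309.6, 110.7]
ee_rot: [-57.2, 90.0, -137.8]
force: [0.4, -0.8, -0.2]
gripper_width: 45.4
time_s: 17.85
ee_pos: [472.2, 309.2, 110.1]
ee_rot: [-59.7, 89.9, -140.2]
force: [-0.2, -0.9, 0.3]
gripper_width: 45.6
off [ 53.1   4.6 -25.4] rot [-0.5  0.1  0.1] t 17.85
```

```bash
python3 -m handwheel '{"gripper":[0.5,0.5,0.5,0.5,0.5],"offset":[[0,4.6,-25.4],[15,4.6,-25.4],[40,4.6,-25.4],[52,4.6,-25.4],[53,4.6,-25.4]],"rot":[[0,0,0],[0,0,0],[0,0,0],[0,0,0],[0,0,0]]}'
python3 -m handwheel '{"gripper":[0.6,0.6],"offset":[[0,0,0],[0,0,0]],"rot":[[0,0,0],[0,0,0]]}'
python3 -c "
from h import *
go([472.4,335,57.5],10)"
```

```text
time_s: 18.27
ee_pos: [471.7, 331.1, 56.1]
ee_rot: [-60.8, 89.6, -141.5]
force: [0.3, -0.6, 0.5]
gripper_width: 45.6
time_s: 18.43
ee_pos: [474.1, 333.3, 59.5]
ee_rot: [106.7, 89.9, 26.0]
force: [0.1, -0.5, -0.1]
gripper_width: 37.2
off [ 2.  -1.4 -2. ] rot [-0.7 -0.  -0.1] t 18.43
```

```bash
python3 -m handwheel '{"gripper":[0.6,0.8,1,1,1],"offset":[[1,-1.4,-1.2],[1,-1.4,-1.2],[1,-1.4,-1.2],[1,-1.4,-1.2],[1,-1.4,-1.2]],"rot":[[0,0,0],[0,0,0],[0,0,0],[0,0,0],[0,0,0]]}' 40
python3 -m handwheel '{"gripper":[1,1],"offset":[[0,0,0],[0,0,0]],"rot":[[0,0,0],[0,0,0]]}'
python3 -c "
from h import *
go([480,200,175],10);go([545.8,23.8,175],82.4)"
```

```text
time_s: 18.85
ee_pos: [471.9, 334.9, 58.1]
ee_rot: [102.0, 89.9, 21.4]
force: [-0.7, 0.2, 2.2]
gripper_width: 18.3
time_s: 19.02
ee_pos: [472.0, 334.9, 58.1]
ee_rot: [104.0, 89.9, 23.4]
force: [-1.0, -0.6, 4.1]
gripper_width: 17.9
off [-117.   -13.9  134.4] rot [-0.7 -0.  -0.1] t 19.02
off [-117.    22.5  318.9] rot [-73.1   0.   -0.1] t 19.02
```

```bash
python3 -m handwheel '{"gripper":[1,1,1,1,1],"offset":[[-25,0,0],[-60,0,0],[-95,0,0],[-117,2,30],[-117,5,70]],"rot":[[0,0,0],[0,0,0],[-5,0,0],[-12,0,0],[-19,0,0]]}'
python3 -c "
from h import *
go([545.8,23.8,175],82.4)"
```

```text
time_s: 19.43
ee_pos: [490.2, 270.9, 179.6]
ee_rot: [93.3, 89.4, 31.9]
force: [0.8, -0.4, -0.1]
gripper_width: 18.0
off [  3.7 -69.6 243.5] rot [-53.8   0.3  -0.6] t 19.43
```

```bash
python3 -m handwheel '{"gripper":[1,1,1,1,1],"offset":[[0,-11,38],[0,-22,77],[0,-33,115],[0,-44,154],[0,-55,192]],"rot":[[-7,0,0],[-14,0,0],[-21,0,0],[-28,0,0],[-35,0,0]]}'
python3 -c "
from h import *
go([545.8,23.8,175],82.4)"
```

```text
time_s: 19.85
ee_pos: [527.1, 81.7, 174.2]
ee_rot: [-143.4, 90.0, -172.3]
force: [0.9, 0.7, -1.1]
gripper_width: 18.1
off [ -0.8 -41.6  44.4] rot [-21.4  -0.    0. ] t 19.85
```

```bash
python3 -m handwheel '{"gripper":[1,1,1,1,1],"offset":[[0,-20,30],[0,-37,37],[20,-37,37],[50,-37,37],[58,-37,37]],"rot":[[-7,0,0],[-14,0,0],[-20,0,0],[-20,0,0],[-20,0,0]]}'
python3 -m handwheel '{"gripper":[1,1,1],"offset":[[0,0,0],[0,0,0],[0,0,0]],"rot":[[0,0,0],[0,0,0],[0,0,0]]}'
python3 - <<'E'
from h import *
st=state();im=grab_frame("wrist")[:,:,::-1]; cv2.imwrite("pics/w8.png",im)
go([545.8,23.8,110],82.4,st)
crop(im,200,160,240,180,3,"pics/w8a.png")
h=[545.8,23.8]
print(((proj("wrist",[*h,60],st)-[200,160]+.5)*3).round(), ((proj("wrist",st['ee_pos']+[0,0,-38],st)-[200,160]+.5)*3).round())
E
```

```text
time_s: 20.27
ee_pos: [538.7, 32.3, 112.8]
ee_rot: [-169.0, 89.6, -178.4]
force: [-1.1, 0.0, -1.4]
gripper_width: 18.1
time_s: 20.52
ee_pos: [542.5, 33.4, 117.7]
ee_rot: [9.8, 89.9, 0.5]
force: [-0.5, 0.1, -1.0]
gripper_width: 18.3
off [ 7.7 -9.   4.8] rot [-1.7  0.1 -0. ] t 20.52
[[314. 330.]] [[358. 338.]]
```

View pics/w8a.png

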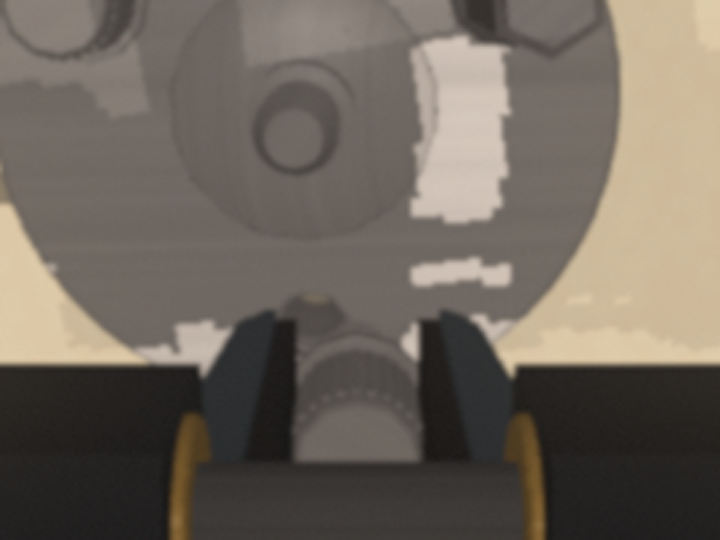

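```bash
python3 -m handwheel '{"gripper":[1,1,1,1,1],"offset":[[0,-5,2.5],[0,-9,4.6],[4,-9,4.6],[10,-9,4.6],[12,-9,4.6]],"rot":[[-1.7,0,0],[-1.7,0,0],[-1.7,0,0],[-1.7,0,0],[-1.7,0,0]]}'
python3 -m handwheel '{"gripper":[1,1],"offset":[[0,0,0],[0,0,0]],"rot":[[0,0,0],[0,0,0]]}'
python3 -c "
from h import *
go([545.8,23.8,68.1],82.4)"
```

```text
time_s: 20.98
ee_pos: [544.0, 23.5, 103.8]
ee_rot: [-175.5, 89.9, 176.9]
force: [0.3, -0.0, -0.8]
gripper_width: 18.4
time_s: 21.15
ee_pos: [544.3, 23.5, 104.2]
ee_rot: [-169.1, 90.0, -176.7]
force: [0.7, 0.8, -0.9]
gripper_width: 18.6
off [36.1  0.5  1.5] rot [-0. -0.  0.] t 21.15
```

```bash
python3 -m handwheel '{"gripper":[1,1,1,1,1],"offset":[[0,0.4,1.3],[3,0.4,1.3],[6,0.4,1.3],[9,0.4,1.3],[10,0.4,1.3]],"rot":[[0,0,0],[0,0,0],[0,0,0],[0,0,0],[0,0,0]]}'
python3 -c "
from h import *
go([545.8,23.8,68.1],82.4)"
```

```text
time_s: 21.57
ee_pos: [545.5, 23.6, 93.9]
ee_rot: [-165.8, 89.9, -173.4]
force: [-1.3, 1.0, -0.1]
gripper_width: 18.4
off [25.8  0.2  0.3] rot [-0.  -0.1  0. ] t 21.57
```

```bash
python3 -m handwheel '{"gripper":[1,1,1,1,1],"offset":[[2.5,0.2,0.2],[5,0.2,0.2],[8,0.2,0.2],[11,0.2,0.2],[14,0.2,0.2]],"rot":[[0,0,0],[0,0,0],[0,0,0],[0,0,0],[0,0,0]]}'
python3 -m handwheel '{"gripper":[1,1,1,1,1],"offset":[[2.5,0,0],[5,0,0],[7.5,0,0],[9.5,0,0],[10.5,0,0]],"rot":[[0,0,0],[0,0,0],[0,0,0],[0,0,0],[0,0,0]]}'
```

```text
time_s: 21.98
ee_pos: [546.1, 23.8, 80.2]
ee_rot: [-61.8, 90.0, -69.4]
force: [1.3, 0.5, -0.6]
gripper_width: 18.1
time_s: 22.4
ee_pos: [546.0, 23.8, 69.7]
ee_rot: [-157.9, 90.0, -165.5]
force: [-0.8, 0.4, -0.8]
gripper_width: 18.5
```

```bash
python3 -m handwheel '{"gripper":[1,1,1,1],"offset":[[0.7,0,0],[1.4,0,0],[2,0,0],[2,0,0]],"rot":[[0,0,0],[0,0,0],[0,0,0],[0,0,0]]}'
```

```text
time_s: 22.73
ee_pos: [546.2, 23.8, 68.1]
ee_rot: [-14.4, 90.0, -22.0]
force: [0.6, 0.1, -0.7]
gripper_width: 18.3
```

```bash
python3 -m handwheel '{"gripper":[1,1,1,1],"offset":[[0.6,0,0],[1.2,0,0],[1.6,0,0],[1.6,0,0]],"rot":[[0,0,0],[0,0,0],[0,0,0],[0,0,0]]}'
```

```text
time_s: 23.07
ee_pos: [546.3, 23.8, 68.0]
ee_rot: [2.8, 89.9, -4.8]
force: [-2.3, -0.2, 8.4]
gripper_width: 18.4
```

Seated: the height has stopped falling and the force is rising. Release and lift clear.

```bash
python3 -m handwheel '{"gripper":[0.5,0.5,0.5,0.5,0.5],"offset":[[-1,0,0],[-1,0,0],[-1,0,0],[-1,0,0],[-20,0,0]],"rot":[[0,0,0],[0,0,0],[0,0,0],[0,0,0],[0,0,0]]}'
python3 -m handwheel '{"gripper":[0.5,0.5,0.5,0.5,0.5],"offset":[[-35,0,0],[-70,0,0],[-110,0,0],[-110,0,40],[-110,0,60]],"rot":[[0,0,0],[0,0,0],[0,0,0],[0,0,0],[0,0,0]]}'
python3 -m handwheel '{"gripper":[0.5,0.5,0.5],"offset":[[0,0,0],[0,0,0],[0,0,0]],"rot":[[0,0,0],[0,0,0],[0,0,0]]}'
python3 - <<'E'
from h import *
a=grab_frame("top")[:,:,::-1];b=grab_frame("scene")[:,:,::-1];c=grab_frame("wrist")[:,:,::-1]
cv2.imwrite("pics/top9.png",a);cv2.imwrite("pics/scene9.png",b);cv2.imwrite("pics/w9.png",c)
cv2.imwrite("pics/v9.png",np.hstack([cv2.resize(b[220:300,270:350],None,fx=5,fy=5,interpolation=cv2.INTER_CUBIC),cv2.resize(c[60:260,220:420],None,fx=2,fy=2,interpolation=cv2.INTER_CUBIC)]))
E
```

```text
time_s: 23.48
ee_pos: [543.5, 23.7, 83.4]
ee_rot: [-170.4, 89.6, -178.0]
force: [-0.2, 0.0, -0.2]
gripper_width: 45.2
time_s: 23.9
ee_pos: [609.6, 15.6, 200.3]
ee_rot: [6.1, 89.4, -1.5]
force: [0.7, 0.1, 0.0]
gripper_width: 45.7
time_s: 24.15
ee_pos: [604.6, 15.9, 195.5]
ee_rot: [-172.8, 89.9, 179.6]
force: [-0.6, -0.3, 0.5]
gripper_width: 45.5
```

View pics/v9.png

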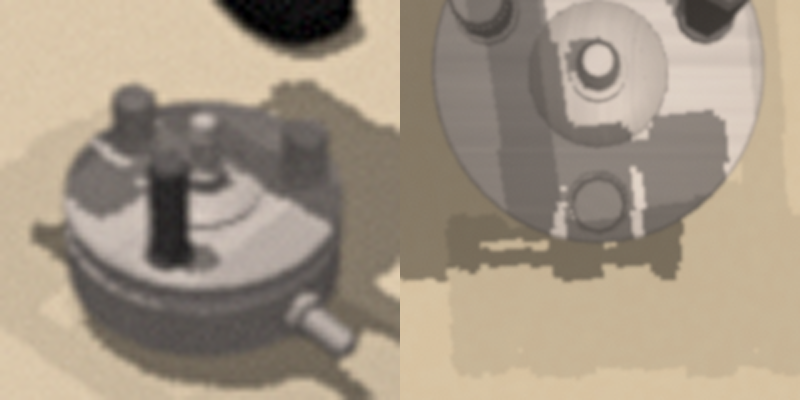

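View pics/scene9.png

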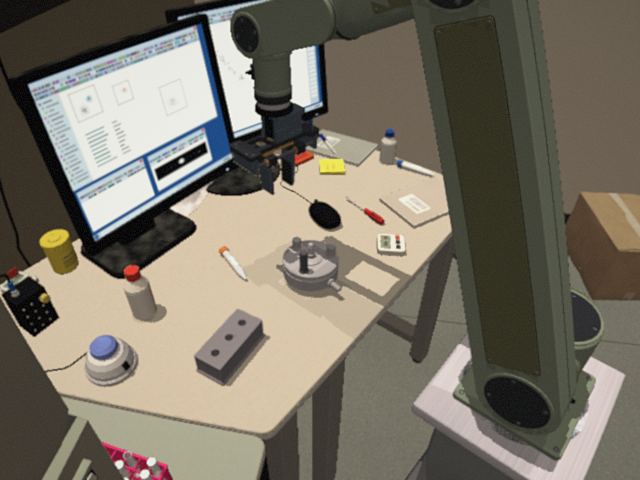

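View pics/w9.png

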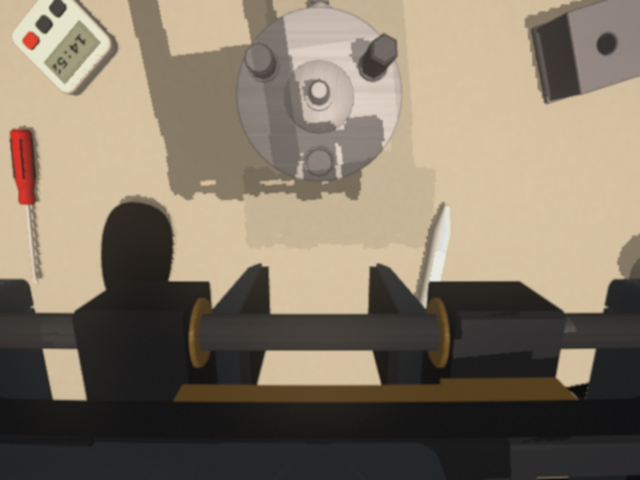

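Run:
```python
from h import *
for n in ("top","scene"):
    a=cv2.imread(f"pics/{n}9.png");c=np.array([501.17,29.76])
    for ang,z in [(112.4,114),(232.4,85),(-7.6,85)]:
        h=c+45*np.array([np.cos(np.radians(ang)),np.sin(np.radians(ang))])
        u=proj(n,[*h,z])[0]; x,y=u.round().astype(int); print(n,ang,u.round(1))
        cv2.circle(a,(x,y),1,(0,0,255),-1)
    crop(a,270,220,80,80,6,f"pics/chk_{n}.png")
cv2.imwrite("pics/chk.png",cv2.resize(np.hstack([cv2.imread("pics/chk_top.png"),cv2.imread("pics/chk_scene.png")]),(800,400)))
```

```text
top 112.4 [286.3 256.2]
top 232.4 [315.3 263.2]
top -7.6 [305.6 236.8]
scene 112.4 [303.4 252.1]
scene 232.4 [330.2 246.3]
scene -7.6 [296.6 239.3]
```

View pics/chk.png

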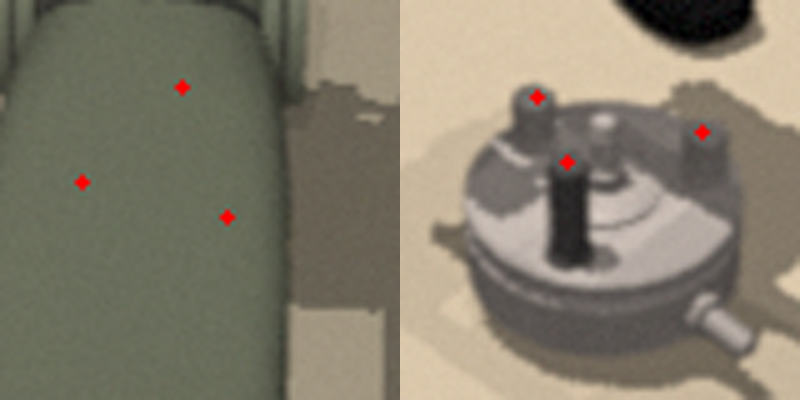

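The predicted top-face centres for the fully seated heights fall on the tops of the drift and both screws in the scene view. In the top view the arm hides the filter holder.

```bash
python3 -c "
from workcell import *
print(job_done())"
```

```text
the job is handed in; nothing more can be done
None
```

The drift stands fully home in hole 1, and both thumb screws are fully home in holes 2 and 0. I handed the job in at about 24 s of the 72 s allowed.

- **Finding the plate:** I read its turn by looking down the cover's holes with the wrist camera. It was about 5.3° counterclockwise of the base, and the cover about 1.4° counterclockwise.
- **Aligning:** I put the drift's nose through the overlap at hole 1, pushed plate and cover clockwise, and lowered it into the base. Forces during this stayed under about 10 N.
- **Seating:** All three parts stopped within about 0.1 mm of their calculated home heights while the contact force rose to 8–11 N.
- **Last checks:** In the final scene picture the tops of the drift and screws lie where fully seated parts should. The gripper was clear of everything, and the tool block's three holes were empty. The bystanders in view looked unmoved.

**What disagreed or could not be checked:**
- The gripper read about 18 mm on the 20 mm screw heads; the wrist picture showed the first head gripped squarely, and the second read the same.
- The arm hid the filter holder in the last top-camera picture, so the final check rests on the scene and wrist views.

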